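Free the spent paper roll: side guide out, tear bar held up

ROBOT

A 6-joint arm with a two-finger parallel gripper is mounted at the origin on the work surface. World frame = base frame: x ahead of the robot, y to its left, z up, the work surface at z = 0. Lengths are in m, angles in rad, forces in N, time in s.
With the tool pointing down it reaches from about 0.4 to 0.825 m from the base axis. Payload 7 kg.
Tool frame: the origin (TCP) lies midway between the tips of the shut fingers; the grasp point (between the pads) lies 19 mm behind it; z points along the fingers, x is the direction in which the jaws open and shut, and the axes are right-handed (so a half turn about z gives the same grasp; the last joint's range is limited). The gripper opens to 88 mm and grips with 3 to 60 N. Pads are 19 mm wide; open, the fingers measure 130 mm over their backs; the gripper's body (78 mm by 193 mm) begins 47 mm behind the grasp point.
Start: joints at [1.418, 0.359, 0.012, 0, -1.224, -0.288], TCP at [0.288, 0.61, 0.227] pointing down, gripper open.
Joint ranges: [-3.07, 3.07], [-1.43, 2.12], [-1.02, 1.25], [-3.03, 1.67], [-3.05, -0], [-3.03, 3.03]. Speed limits (rad/s): [2.39, 2.39, 3.01, 3.14, 3.14, 3.14].

INTERFACE

Orientations are given as [roll, pitch, yaw] about the fixed x, y, z axes, in that order (R = Rz(yaw) Ry(pitch) Rx(roll)).
In Python, from station import arm, grab_frame, camera_params gives the robot as it stands.
- The arm moves only by the shell command python3 -m handwheel 'ROWS' [FORCE]. ROWS is JSON, a list that holds one entry, the list of rows, each a list of 5 numbers: the finger opening in m, from 0 to 0.0876, then the shift along the tool's x, y, z in m, then the turn about the tool's z in degrees. A call has 1 to 20 rows; each row is the pose to reach, as a shift and turn from the pose measured when the call began, along the tool's axes at that moment; what a row does not reach only later rows make up. A row lasts 1/12 s, in which the tool goes at most 41.7 mm and 7.16 degrees, less where a joint would pass 70% of its speed; a pose out of reach is approached as far as the arm can. A call with a gripper value outside its range is refused whole. The fingers move at their own pace and stop on an object; FORCE is the grip in N (left out, the last holds). Time passes only in rows, so rows that repeat a pose let the fingers close. It gives the time, the measured TCP pose, the force and the opening at its end, in the units of the state.
- arm.get_state(): the state, without advancing time (a new reading comes with each control period).
- grab_frame(name): name is "scene" or "top" or "wrist"; returns the picture (480x640x3 uint8, blue, green, red); there is no depth.
- camera_params(name): a dict with "intrinsics" (3x3 intrinsics, pixels), "R" (3x3) and "t" (3): a world point X has camera coordinates R X + t; the wrist camera has in their place "tool_from_camera" (4x4, takes a point from camera to tool coordinates, whose origin is the TCP and whose axes are the tool frame's). Camera axes: x right, y down, z forward; pixel columns grow to the right and rows downward; lengths in m; the calibration is good to about 2 mm. A picture is of the moment at which its call begins: read the wrist's pose just before it. camera_params takes no time and is no camera call.
- arm.job_done(): hands the job in, once; it reports no verdict.
The state is a dict: "t": time; "q": joint angles; "qd": joint speeds; "joint_efforts": joint torques, N m; "eef_pos": TCP position; "ee_rot": TCP orientation; "force": force on the tool from outside, world axes, zero at the start; "moment": the same for the moment, N m; "width": finger opening in m.
Only numpy, scipy, OpenCV 4.12 (cv2) and the standard library are available. Lean on these libraries where they do the work, as an engineer would, in place of code of your own. Each camera call takes 0.05 s, during which the arm holds its last target.

TASK

The brown paper roll in the bench dispenser is nearly finished and your workmate is about to lift it out. Slide the orange side guide along its rail away from the roll, fully home against the end stop; then raise the hinged tear bar to 60 degrees from its resting position and keep holding it there, because it falls shut when let go: the program finishes with the gripper still holding the bar up. Leave the roll lying in its cradle, and do not disturb the tape, the carton or the scanner.

Things in the scene. Friction and masses are not known exactly. Their poses are not given: they have to be found in the camera images.
- dispenser: Bench paper-roll dispenser, grey steel, screwed to the bench: base 270 mm (x) by 480 mm (y), uprights to 135 mm high. Origin on the bench under the middle of the roll cradle; its x points to the back of the dispenser (away from the user), y to the left along the roll, z up. A 20 mm wide aluminium rail for the side guide runs along y at x = -105 mm, with a black rubber end stop at its right (-y) end.
- guide (a joint): Slide of the orange side guide along the rail, in m: 0 = innermost, 3 mm from the roll; grows as the guide slides outwards, along the dispenser's -y; 0.080 = against the black end stop. It stays where it is left; about 2.5 N of friction.
- guide_grip (a point): Grip point of the orange side guide: an upright tab 12 mm thick along the dispenser's y, 24 mm along its x, from 39 to 93 mm above the bench, rigid with the guide. The point lies in its middle, 18 mm below its top; the guide's carriage under it is 44 mm high. The tab stands in front (-x) of the tear bar's blade, 128 mm in front of the dispenser's origin.
- cutter (a joint): Hinge of the tear bar, in rad: 0 = down on its rubber rests (arms level), grows as the front of the bar is lifted up and back; 1.047 = 60 degrees; stops at 1.4. The bar weighs about 0.5 kg and falls shut from any angle (2.5 to 4 N to lift at the handle).
- handle (a point): Middle of the black bow handle of the tear bar: a round rod 12 mm thick and 100 mm long along the dispenser's y, standing 40 mm clear in front of the saw-toothed blade strip, so a finger fits between. It lies 194 mm from the hinge axis and, with the bar down, level with it (115 mm above the bench). The rod can turn between gripping fingers as the bar swings.
- hinge (a point): Point on the tear bar's hinge axis, half-way along it: 85 mm behind the dispenser's origin and 115 mm above the bench. The axis runs along the dispenser's y. The bar's two steel arms run forward from it at 228 mm to either side.
- roll_mid (a point): Centre of the nearly finished brown paper roll, 100 mm in diameter and 260 mm long, lying loose along the dispenser's y in the cradle on two steel rollers; its top is 128 mm above the bench. Not to be moved.
- tape_mid (a point): Centre of a roll of amber packing tape lying flat, 104 mm across, 48 mm high, to the left of the dispenser. Bystander.
- carton_mid (a point): Centre of a closed cardboard parcel 80 x 130 x 60 mm, close behind the dispenser. Bystander.
- scanner_mid (a point): Middle of a grey and black hand-held barcode scanner lying on its side, about 145 x 110 mm and 34 mm high, to the right of the dispenser. Bystander.

How it is judged:
By the outcome, as a careful person would: the job done as asked, in the order asked, and still so for the second after the job is handed in, while the arm keeps its last pose, push and grip.
It also fails if it takes over 48 s, if anything falls off the work surface, if the arm or the gripper's body presses on something with over 40 N, if the wrist force passes 120 N, or if a joint passes its speed limit or range.

## Working session

There is one attempt and no reset: what is moved stays moved. The work goes in short steps, Python scripts to look and compute and a shell command to move; the robot and the scene stay as the last step left them, time stands still between calls to the robot, and variables do not carry over. Pictures are saved under pics/ and viewed, and the job is handed in when it is done.

```bash
mkdir -p pics; ls
python3 - <<'E'
from station import arm, grab_frame, camera_params
import cv2
s=arm.get_state(); print(s)
for n in ("scene","top","wrist"):
    cv2.imwrite(f"pics/{n}0.png",grab_frame(n)); print(n,camera_params(n))
E
```

```text
pics
{'t': 0.0, 'q': array([ 1.41806504e+00,  3.59384450e-01,  1.10588638e-02, -3.72006256e-04,
       -1.22410679e+00, -2.88058661e-01]), 'qd': array([ 0.00138354, -0.00063491, -0.00211564,  0.001261  , -0.00061355,
       -0.00040687]), 'joint_efforts': array([ 1.88911377e-03, -5.82719994e+01,  2.93042582e+01,  6.99693426e+00,
        6.73938019e-03, -1.76447916e-04]), 'eef_pos': array([0.28782394, 0.61000945, 0.22562033]), 'ee_rot': array([-3.14146312e+00, -1.66799732e-03, -2.01171307e+00]), 'force': array([-0.67728631,  0.20619832, -0.83740044]), 'moment': array([ 0.04110814, -0.03022013, -0.03586259]), 'width': 0.0879142899464874}
scene {'intrinsics': array([[512.30082236,   0.        , 314.67261746],
       [  0.        , 512.30082236, 239.95691019],
       [  0.        ,   0.        ,   1.        ]]), 'R': array([[-0.04435899,  0.99896145, -0.01040668],
       [ 0.71429674,  0.02443225, -0.69941635],
       [-0.69843571, -0.03845886, -0.7146387 ]]), 't': array([ 0.03126026, -0.32772717,  1.59253995])}
top {'intrinsics': array([[524.04269813,   0.        , 320.97982775],
       [  0.        , 524.04269813, 242.49851724],
       [  0.        ,   0.        ,   1.        ]]), 'R': array([[-0.02627836, -0.99964035,  0.00535014],
       [-0.98934266,  0.02524016, -0.14340162],
       [ 0.14321501, -0.00906149, -0.98965011]]), 't': array([0.02761346, 0.56469195, 1.13661789])}
wrist {'intrinsics': array([[344.26099833,   0.        , 322.70301152],
       [  0.        , 344.26099833, 236.98563063],
       [  0.        ,   0.        ,   1.        ]]), 'tool_from_camera': array([[ 9.99999859e-01, -2.86654325e-04,  4.46740426e-04,
        -1.78946971e-03],
       [ 1.57752386e-04,  9.64108439e-01,  2.65508745e-01,
        -7.09289498e-02],
       [-5.06815444e-04, -2.65508637e-01,  9.64108348e-01,
        -1.58043170e-01],
       [ 0.00000000e+00,  0.00000000e+00,  0.00000000e+00,
         1.00000000e+00]])}
```

View pics/scene0.png

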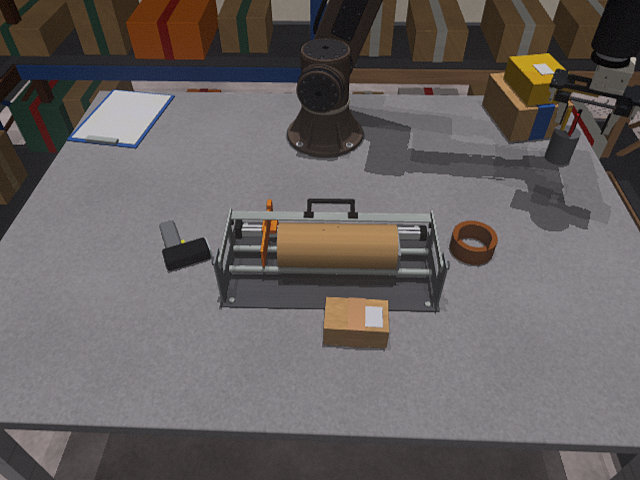

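View pics/top0.png

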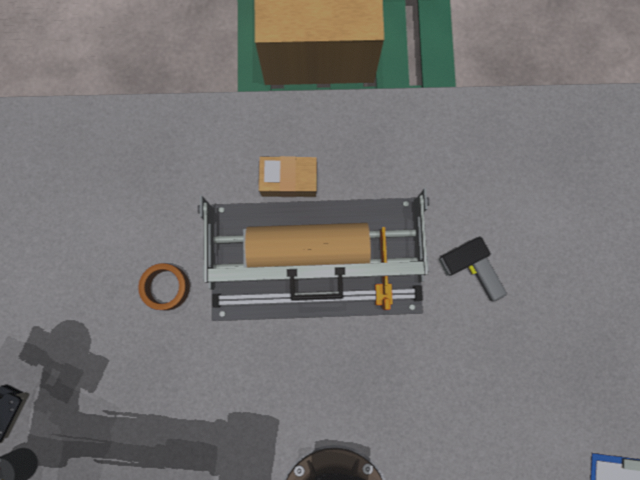

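View pics/wrist0.png

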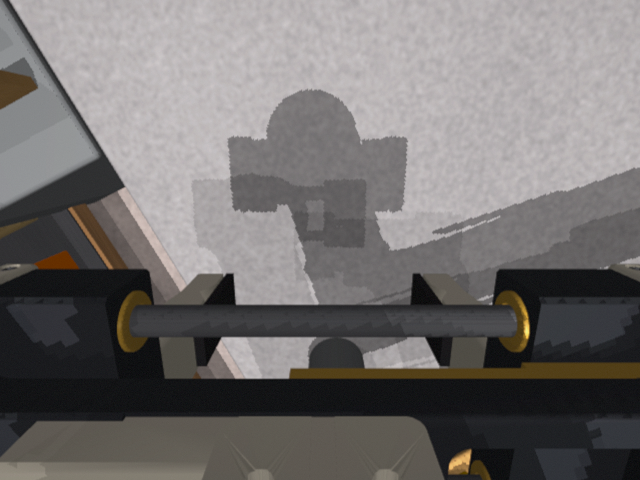

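The scene camera looks back towards the robot, with the dispenser in the middle, the handle at (330,205) and the orange guide at (268,225). In the top view the handle bow spans cols 292–342 at row ~295, and the guide tab is at (384,295). Next I'll zoom in and triangulate.

Run:
```python
import cv2
a=cv2.imread("pics/top0.png")[180:330,190:440]
cv2.imwrite("pics/topz.png",cv2.resize(a,None,fx=3.2,fy=3.2,interpolation=cv2.INTER_CUBIC)[:600,:800])
a=cv2.imread("pics/scene0.png")[190:320,205:455]
cv2.imwrite("pics/scenez.png",cv2.resize(a,None,fx=3.2,fy=3.2,interpolation=cv2.INTER_CUBIC))
```

```text
(no output)
```

View pics/topz.png

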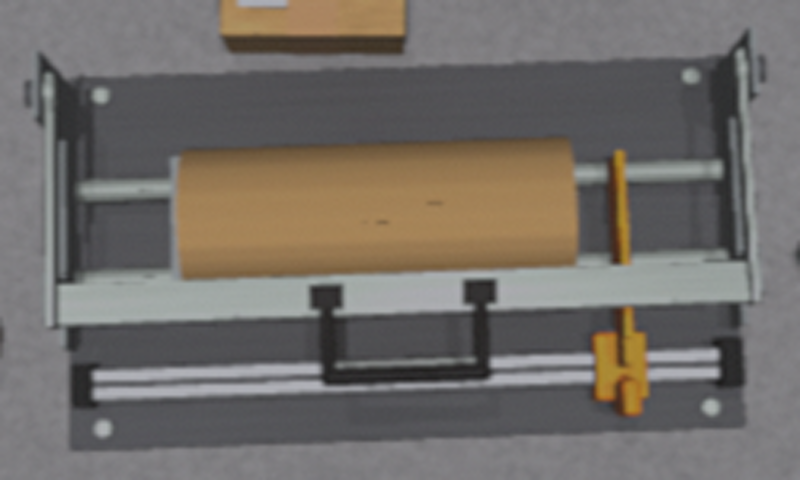

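View pics/scenez.png

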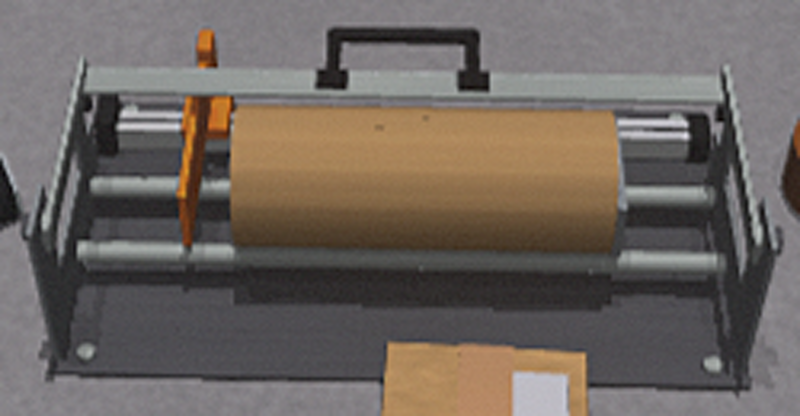

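```bash
cat > h.py <<'E'
import numpy as np, cv2
from station import arm, grab_frame, camera_params
from scipy.spatial.transform import Rotation as Ro
def cam(n,st=None):
    c=camera_params(n); K=c["intrinsics"]
    if n=="wrist":
        T=np.eye(4);T[:3,:3]=Ro.from_euler('xyz',st["ee_rot"]).as_matrix();T[:3,3]=st["eef_pos"]
        W=np.linalg.inv(T@c["tool_from_camera"]);return K,W[:3,:3],W[:3,3]
    return K,c["R"],c["t"]
def onplane(C,p,z):
    K,R,t=C; d=R.T@np.linalg.inv(K)@np.array([p[0],p[1],1.]); o=-R.T@t
    return o+d*(z-o[2])/d[2]
def tri(C1,p1,C2,p2):
    P=[C[0]@np.c_[C[1],C[2]] for C in (C1,C2)]
    X=cv2.triangulatePoints(P[0],P[1],np.array(p1,float).reshape(2,1),np.array(p2,float).reshape(2,1))[:,0]
    X=X[:3]/X[3]
    e=[]
    for Pi,p in zip(P,(p1,p2)):
        u=Pi@np.r_[X,1];e.append(u[:2]/u[2]-p)
    return X,np.abs(e).max()
def proj(C,X):
    u=C[0]@(C[1]@np.array(X)+C[2]);return u[:2]/u[2]
E
python3 - <<'E'
from h import *
T=cam("top");S=cam("scene")
zt=lambda u,v:(190+(u-1.1)/3.2,180+(v-1.1)/3.2); zs=lambda u,v:(205+(u-1.1)/3.2,190+(v-1.1)/3.2)
for n,a,b in [("rodL",(325,378),(478,34)),("rodR",(487,374),(331,34)),("tabtop",(629,396),(206,33))]:
    print(n,tri(T,zt(*a),S,zs(*b)))
sc=[onplane(T,zt(*p),.008) for p in [(101,95),(691,76),(711,407),(103,428)]]
print(np.array(sc), np.mean(sc,0))
for a,b in ((0,1),(3,2)):
    d=sc[a]-sc[b]; print("yaw of y axis",np.degrees(np.arctan2(-d[0],d[1])))
for a,b in ((1,2),(0,3)):
    d=sc[a]-sc[b]; print("yaw of x axis",np.degrees(np.arctan2(d[1],d[0])))
import cv2
for n in("top","scene"):
    im=cv2.imread(f"pics/{n}0.png");h=cv2.cvtColor(im,cv2.COLOR_BGR2HSV)
    m=cv2.inRange(h,(8,190,120),(20,255,255)); 
    nn,l,s,c=cv2.connectedComponentsWithStats(m)
    print(n,[(list(map(int,s[i])),c[i].round(1)) for i in range(1,nn) if s[i][4]>60 and 180<c[i][1]<330])
E
```

```text
rodL (array([0.44035046, 0.07990329, 0.11663513]), np.float64(0.8094380314482237))
rodR (array([ 0.44028284, -0.02635865,  0.11358787]), np.float64(0.14293696528449118))
tabtop (array([ 0.42415022, -0.12071004,  0.09772215]), np.float64(0.23727556278049633))
[[ 0.65383709  0.24283763  0.008     ]
 [ 0.65716417 -0.18739509  0.008     ]
 [ 0.41706662 -0.1897323   0.008     ]
 [ 0.41359769  0.241189    0.008     ]] [0.53541639 0.02672481 0.008     ]
yaw of y axis 0.4430724742161503
yaw of y axis 0.4612223827259724
yaw of x axis 0.5577215593295305
yaw of x axis 0.39318169036077444
top []
scene [([261, 221, 5, 31, 71], array([263.2, 234.8])), ([270, 220, 7, 11, 62], array([273. , 225.4]))]
```

```bash
cat >> h.py <<'E'
def go(*targets,yaw=None):
    s=arm.get_state();R=Ro.from_euler('xyz',s["ee_rot"]).as_matrix()
    print("t",s["t"],"pos",s["eef_pos"].round(4),"rpy",np.degrees(s["ee_rot"]).round(2),"F",s["force"].round(1),"w",round(s["width"],4))
    for X in targets: print(X,"->",(R.T@(np.array(X)-s["eef_pos"])).round(4))
    if yaw is not None: print("turn",round(-(yaw-np.degrees(s["ee_rot"][2])+180)%360-180,2), "(neg yaw diff)",round(np.degrees(s["ee_rot"][2])-yaw,2))
E
python3 -c "
from h import *
go((.46,.15,.24),(.425,-.12,.20),yaw=-89.55)"
```

```text
t 0.15 pos [0.2879 0.6102 0.2258] rpy [-1.7999e+02 -7.0000e-02 -1.1526e+02] F [-0.2 -0.6  0.4] w 0.088
(0.46, 0.15, 0.24) -> [ 0.3427 -0.352  -0.0137]
(0.425, -0.12, 0.2) -> [ 0.6018 -0.4356  0.0266]
turn -25.71 (neg yaw diff) -25.71
```

```bash
python3 -m handwheel '[[[0.05,0.03,-0.03,-0.014,-3],[0.05,0.06,-0.06,-0.014,-6],[0.05,0.09,-0.09,-0.014,-9],[0.05,0.12,-0.12,-0.014,-12],[0.05,0.15,-0.15,-0.014,-15],[0.05,0.18,-0.18,-0.014,-18],[0.05,0.21,-0.21,-0.014,-21],[0.05,0.24,-0.24,-0.014,-24],[0.05,0.27,-0.27,-0.014,-25.7],[0.05,0.30,-0.30,-0.014,-25.7],[0.05,0.33,-0.33,-0.014,-25.7],[0.05,0.36,-0.35,-0.014,-25.7],[0.05,0.39,-0.365,-0.01,-25.7],[0.05,0.42,-0.38,0,-25.7],[0.05,0.46,-0.39,0,-25.7],[0.05,0.49,-0.40,0,-25.7],[0.05,0.52,-0.41,0,-25.7],[0.05,0.55,-0.42,0,-25.7],[0.05,0.57,-0.43,0,-25.7],[0.05,0.57,-0.43,0,-25.7]]]' 20
python3 - <<'E'
from h import *
s=arm.get_state(); go((.425,-.12,.2),yaw=-89.55)
cv2.imwrite("pics/w1.png",grab_frame("wrist")); import pickle; pickle.dump(s,open("s1.pkl","wb"))
E
```

```text
t: 1.82
eef_pos: [0.4328, -0.0917, 0.2265]
ee_rot: [3.141, -0.002, -1.566]
force: [0.1, 0.4, -0.5]
width: 0.0499
t 1.8167 pos [ 0.4328 -0.0917  0.2265] rpy [ 1.7995e+02 -9.0000e-02 -8.9720e+01] F [ 0.1  0.4 -0.5] w 0.0499
(0.425, -0.12, 0.2) -> [0.0282 0.0079 0.0266]
turn -0.17 (neg yaw diff) -0.17
```

View pics/w1.png

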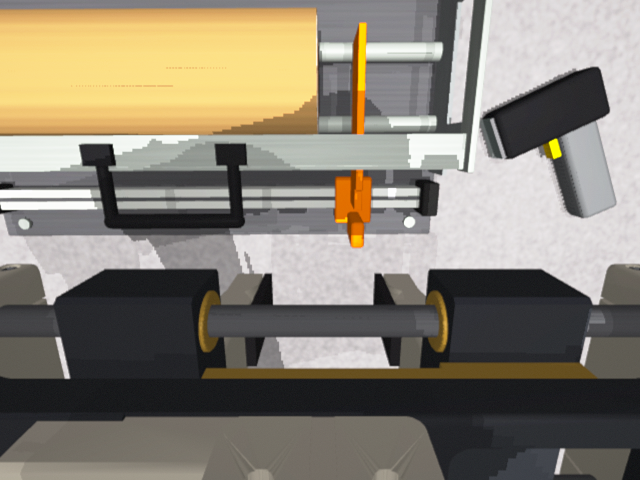

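Wrist view: the tab is at about (357,240), the handle rod runs along row ~221 from col 108 to 240, and the end stop is at (428,198). The gap from carriage to stop is visible. I'll zoom in to get the pixels more exactly.

Run:
```python
import cv2
a=cv2.imread("pics/w1.png")[130:260,290:450]
cv2.imwrite("pics/w1z.png",cv2.resize(a,None,fx=4.6,fy=4.6,interpolation=cv2.INTER_CUBIC))
a=cv2.imread("pics/w1.png")[130:250,80:260]
cv2.imwrite("pics/w1y.png",cv2.resize(a,None,fx=4,fy=4,interpolation=cv2.INTER_CUBIC))
```

```text
(no output)
```

View pics/w1z.png

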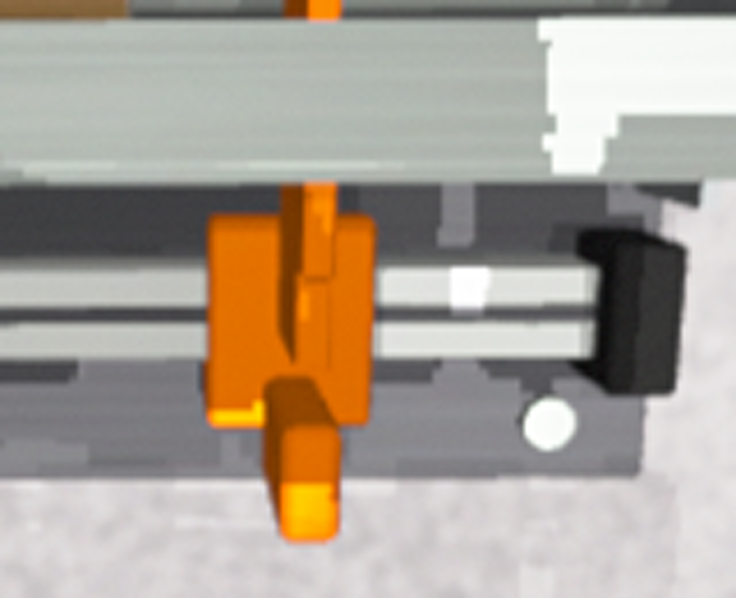

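View pics/w1y.png

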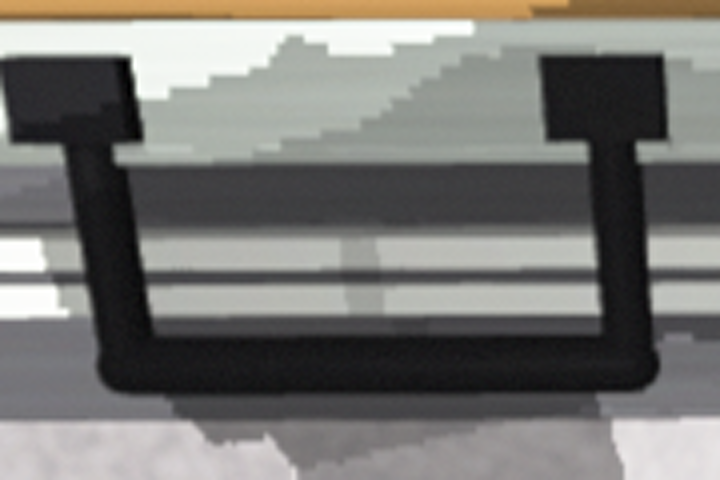

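Run:
```python
from h import *; import pickle
s=pickle.load(open("s1.pkl","rb"));W=cam("wrist",s);T=cam("top");S=cam("scene")
wz=lambda u,v:(290+(u-1.8)/4.6,130+(v-1.8)/4.6); wy=lambda u,v:(80+(u-1.5)/4,130+(v-1.5)/4)
zt=lambda u,v:(190+(u-1.1)/3.2,180+(v-1.1)/3.2); zs=lambda u,v:(205+(u-1.1)/3.2,190+(v-1.1)/3.2)
tw=wz(310,482)
print("tab W+T",tri(W,tw,T,zt(629,396)),"W+S",tri(W,tw,S,zs(206,33)),"W z.093",onplane(W,tw,.093))
for n,a,b,c in [("L",(128,364),(328,378),(478,34)),("R",(629,364),(487,374),(331,34))]:
    print(n,"WT",tri(W,wy(*a),T,zt(*b)),"WS",tri(W,wy(*a),S,zs(*c)),"z.115",onplane(W,wy(*a),.115))
print("carriage R",onplane(W,wz(372,330),.044),"stop L",onplane(W,wz(610,330),.044),onplane(W,wz(595,310),.03))
print("blade front edge",onplane(W,wz(300,182),.115), "blade back",onplane(W,wz(300,18),.115))
sc=onplane(W,wz(550,424),.008);print("screw",sc)
# handle ray W vs T for z
```

```text
tab W+T (array([ 0.42443   , -0.12160556,  0.08544006]), np.float64(0.5092112906483521)) W+S (array([ 0.42898176, -0.12007962,  0.10201077]), np.float64(0.8282493469900487)) W z.093 [ 0.42650892 -0.12033885  0.093     ]
L WT (array([0.44125516, 0.07674104, 0.11724991]), np.float64(2.7826135927789153)) WS (array([0.44144172, 0.08060605, 0.11632757]), np.float64(2.8596601352714828)) z.115 [0.44300492 0.07886087 0.115     ]
R WT (array([ 0.44139202, -0.02516216,  0.11974127]), np.float64(3.864014351863318)) WS (array([ 0.44529634, -0.02463211,  0.11865233]), np.float64(2.903955914885586)) z.115 [ 0.44342854 -0.02135716  0.115     ]
carriage R [ 0.44757015 -0.13795348  0.044     ] stop L [ 0.44779533 -0.18962399  0.044     ] [ 0.44998406 -0.18999967  0.03      ]
blade front edge [ 0.48442028 -0.11468717  0.115     ] blade back [ 0.51073013 -0.11390777  0.115     ]
screw [ 0.41860709 -0.1874894   0.008     ]
```

```bash
python3 -c "
from h import *
go((.424,-.1205,.12),(.424,-.1205,.066),yaw=-89.55)"
```

```text
t 1.8667 pos [ 0.433  -0.0905  0.2265] rpy [ 1.7995e+02 -7.0000e-02 -8.9750e+01] F [ 0.2  0.3 -0.2] w 0.0499
(0.424, -0.1205, 0.12) -> [0.0298 0.009  0.1065]
(0.424, -0.1205, 0.066) -> [0.0298 0.009  0.1605]
turn -0.2 (neg yaw diff) -0.2
```

```bash
python3 -m handwheel '[[[0.05,0.03,0.009,0.02,0],[0.05,0.03,0.009,0.05,0],[0.05,0.03,0.009,0.08,0],[0.05,0.03,0.009,0.105,0],[0.05,0.03,0.009,0.105,0],[0.05,0.03,0.009,0.12,0],[0.05,0.03,0.009,0.135,0],[0.05,0.03,0.009,0.15,0],[0.05,0.03,0.009,0.16,0],[0.05,0.03,0.009,0.16,0],[0.05,0.03,0.009,0.16,0]]]' 20
python3 - <<'E'
from h import *
go((.424,-.1205,.066),(.424,-.172,.066))
cv2.imwrite("pics/w2.png",grab_frame("wrist")); cv2.imwrite("pics/t2.png",cv2.resize(grab_frame("top")[180:330,290:490],None,fx=4,fy=4))
E
```

```text
t: 2.78
eef_pos: [0.4247, -0.1203, 0.0674]
ee_rot: [3.141, -0.002, -1.565]
force: [0.4, 0.3, 0.8]
width: 0.0504
t 2.7833 pos [ 0.4247 -0.1203  0.0674] rpy [ 1.7996e+02 -9.0000e-02 -8.9690e+01] F [0.4 0.3 0.8] w 0.0504
(0.424, -0.1205, 0.066) -> [0.0002 0.0007 0.0014]
(0.424, -0.172, 0.066) -> [0.0517 0.001  0.0015]
```

View pics/w2.png

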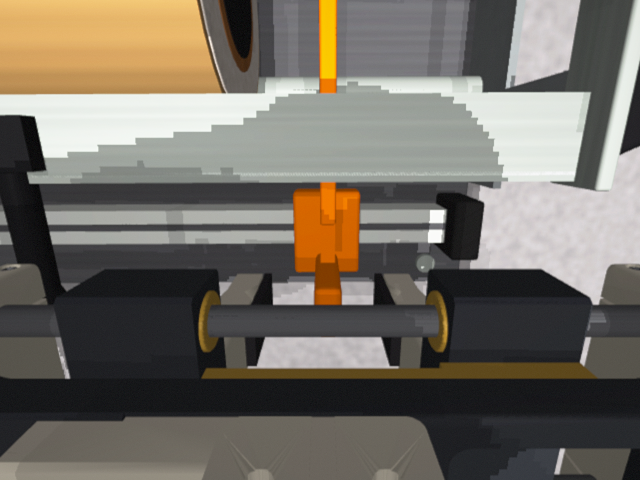

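View pics/t2.png

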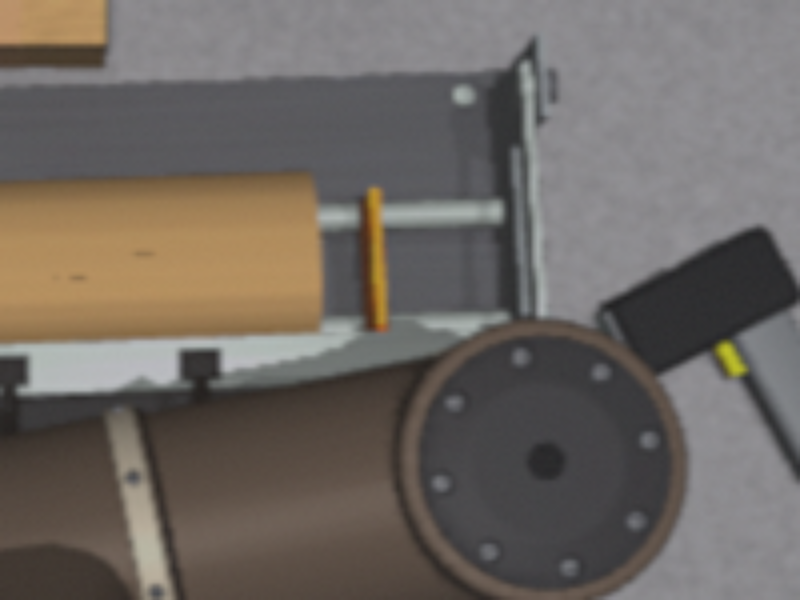

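The tab sits between the open fingers (wrist view, ~(328,290)). I'll close on it and slide it out.

```bash
python3 -m handwheel '[[[0.0,0,0,0,0],[0.0,0,0,0,0],[0.0,0,0,0,0],[0.0,0,0,0,0],[0.0,0,0,0,0]]]' 25
python3 -m handwheel '[[[0.0,0.004,0,0,0],[0.0,0.01,0,0,0],[0.0,0.016,0,0,0],[0.0,0.022,0,0,0],[0.0,0.028,0,0,0],[0.0,0.034,0,0,0],[0.0,0.039,0,0,0],[0.0,0.043,0,0,0],[0.0,0.046,0,0,0],[0.0,0.048,0,0,0]]]' 25
python3 - <<'E'
from h import *
go((.424,-.172,.066))
cv2.imwrite("pics/w3.png",grab_frame("wrist"))
E
```

```text
t: 3.3
eef_pos: [0.4252, -0.1204, 0.068]
ee_rot: [-3.14, -0.001, -1.566]
force: [-0.5, 0.1, -0.4]
width: 0.0226
t: 4.13
eef_pos: [0.4256, -0.1688, 0.0681]
ee_rot: [-3.14, -0.001, -1.566]
force: [1.5, 2.4, 0.2]
width: 0.0118
t 4.1333 pos [ 0.4256 -0.1688  0.0681] rpy [-1.799e+02 -7.000e-02 -8.973e+01] F [1.5 2.4 0.2] w 0.0118
(0.424, -0.172, 0.066) -> [0.0032 0.0016 0.0021]
```

View pics/w3.png

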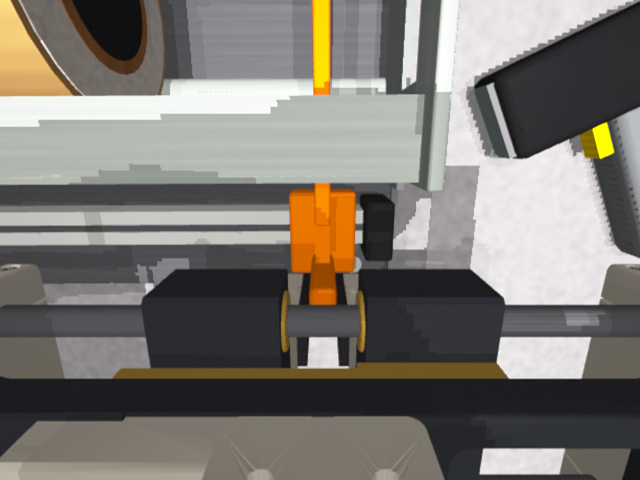

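The tab is gripped (11.8 mm). The carriage edge is at col 356 and the stop at 362, so about 3 mm of gap is left. I'll press on gently.

```bash
python3 -m handwheel '[[[0.0,0.0015,0,0,0],[0.0,0.003,0,0,0],[0.0,0.0045,0,0,0],[0.0,0.006,0,0,0],[0.0,0.006,0,0,0]]]' 25
```

```text
t: 4.6
eef_pos: [0.4257, -0.1745, 0.0681]
ee_rot: [-3.14, -0.001, -1.566]
force: [1.2, 5.9, 1.6]
width: 0.0119
```

```bash
python3 -m handwheel '[[[0.0,0.0015,0,0,0],[0.0,0.003,0,0,0],[0.0,0.004,0,0,0],[0.0,0.004,0,0,0]]]' 25
python3 - <<'E'
from h import *
go((.424,-.172,.066))
im=grab_frame("wrist");cv2.imwrite("pics/w4.png",cv2.resize(im[170:290,250:430],None,fx=4,fy=4))
E
```

```text
t: 4.93
eef_pos: [0.4256, -0.1749, 0.068]
ee_rot: [-3.139, 0.004, -1.567]
force: [-2.6, 35.2, 10.6]
width: 0.0117
t 4.9333 pos [ 0.4256 -0.1749  0.068 ] rpy [-179.86    0.26  -89.8 ] F [-2.6 35.2 10.6] w 0.0117
(0.424, -0.172, 0.066) -> [-0.0029  0.0016  0.002 ]
```

View pics/w4.png

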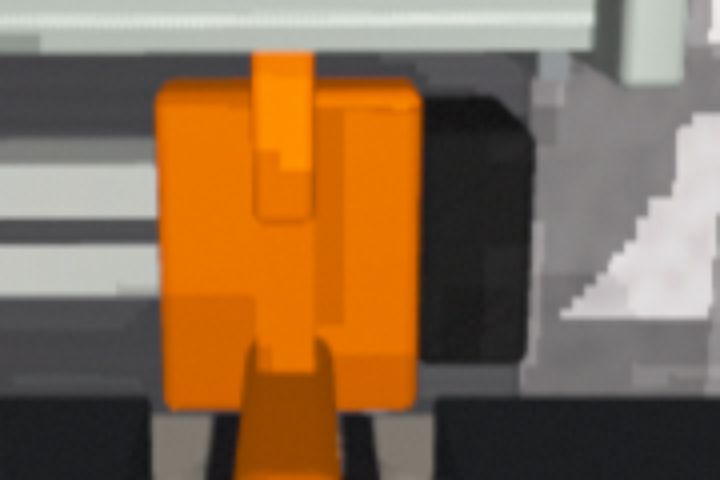

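The carriage is flush on the stop: force jumped to 35 N with no further motion. Releasing and rising.

```bash
python3 -m handwheel '[[[0.012,0,0,0,0],[0.04,0,0,0,0],[0.05,0,0,0,0],[0.05,0,0,0,0],[0.05,0,0,-0.02,0],[0.05,0,0,-0.05,0],[0.05,0,0,-0.08,0],[0.05,0,0,-0.11,0],[0.05,0,0,-0.12,0],[0.05,0,0,-0.12,0]]]' 25
python3 - <<'E'
from h import *
go((.442,.027,.19),yaw=-179.55)
im=grab_frame("wrist");cv2.imwrite("pics/w5.png",im)
E
```

```text
t: 5.82
eef_pos: [0.4268, -0.1762, 0.1909]
ee_rot: [-3.134, 0.004, -1.568]
force: [0.5, 0.6, -0.3]
width: 0.0499
t 5.8167 pos [ 0.4268 -0.1762  0.1909] rpy [-179.55    0.2   -89.82] F [ 0.5  0.6 -0.3] w 0.0499
(0.442, 0.027, 0.19) -> [-0.2031 -0.0158  0.0018]
turn 89.73 (neg yaw diff) 89.73
```

View pics/w5.png

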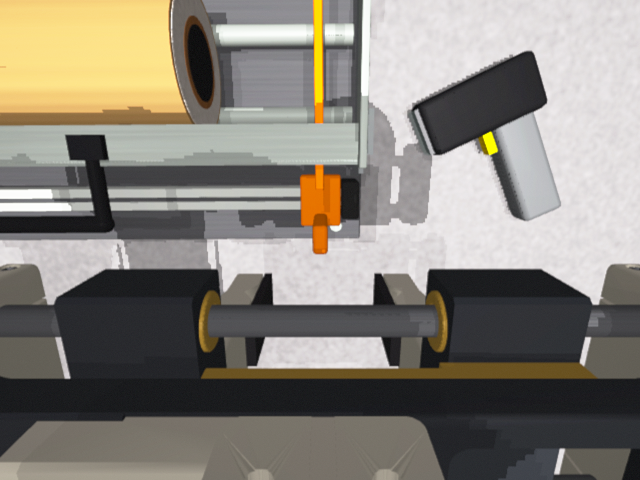

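The guide stays against the stop (carriage edge ~340, stop 342). Now turning and moving over the handle.

```bash
python3 -m handwheel '[[[0.028,-0.015,0,-0.01,7],[0.028,-0.03,0,-0.01,14],[0.028,-0.045,0,-0.01,21],[0.028,-0.06,-0.005,-0.01,28],[0.028,-0.075,-0.005,-0.01,35],[0.028,-0.09,-0.01,-0.01,42],[0.028,-0.105,-0.01,-0.01,49],[0.028,-0.12,-0.015,-0.01,56],[0.028,-0.135,-0.015,-0.01,63],[0.028,-0.15,-0.015,-0.01,70],[0.028,-0.165,-0.015,-0.01,77],[0.028,-0.18,-0.015,-0.01,84],[0.028,-0.195,-0.015,-0.01,89.7],[0.028,-0.203,-0.015,-0.01,89.7],[0.028,-0.203,-0.015,-0.01,89.7],[0.028,-0.203,-0.015,-0.01,89.7],[0.028,-0.203,-0.015,-0.01,89.7]]]' 25
python3 - <<'E'
from h import *
go((.442,.027,.19),yaw=-179.55)
s=arm.get_state();import pickle;pickle.dump(s,open("s6.pkl","wb"))
im=grab_frame("wrist");cv2.imwrite("pics/w6.png",im)
E
```

```text
t: 7.28
eef_pos: [0.4398, 0.0266, 0.1993]
ee_rot: [3.138, 0.004, -3.131]
force: [0.2, -0.7, 0.1]
width: 0.0276
t 7.2833 pos [0.4398 0.0266 0.1993] rpy [ 179.79    0.23 -179.41] F [ 0.2 -0.7  0.1] w 0.0276
(0.442, 0.027, 0.19) -> [-0.0021  0.0004  0.0093]
turn 0.14 (neg yaw diff) 0.14
```

View pics/w6.png

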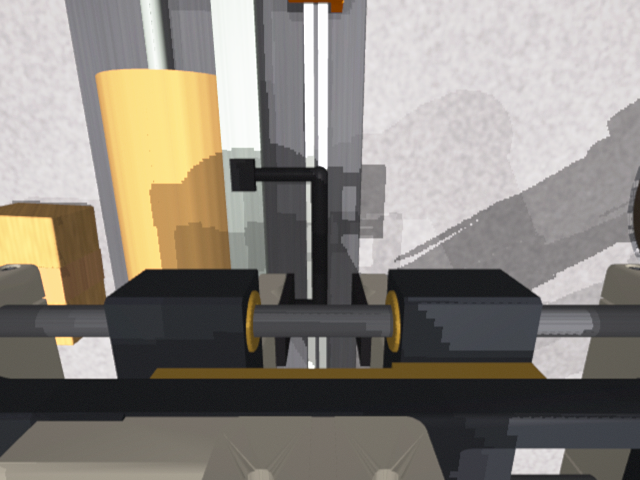

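Rod runs vertically in view at col ~320, between the fingers. Checking its x on the plane at rod height.

Run:
```python
from h import *;import pickle
s=pickle.load(open("s6.pkl","rb"));W=cam("wrist",s);im=cv2.imread("pics/w6.png").max(2)
for v in (200,220,240,255):
    r=im[v,300:345]; c=np.where(r<40)[0]+300; print(v,c.min(),c.max(),onplane(W,(c.mean(),v),.115).round(4))
go((.442,.027,.101))
```

```text
200 312 326 [ 0.4434 -0.0033  0.115 ]
220 312 327 [0.4429 0.0112 0.115 ]
240 313 326 [0.4428 0.0262 0.115 ]
255 312 326 [0.4431 0.0378 0.115 ]
t 7.3333 pos [0.4399 0.0265 0.1995] rpy [ 179.79    0.25 -179.46] F [-0.5 -0.3 -0.1] w 0.0282
(0.442, 0.027, 0.101) -> [-0.0017  0.0001  0.0985]
```

```bash
python3 -m handwheel '[[[0.028,-0.0025,0,0.02,0],[0.028,-0.0025,0,0.045,0],[0.028,-0.0025,0,0.06,0],[0.028,-0.0025,0,0.075,0],[0.028,-0.0025,0,0.088,0],[0.028,-0.0025,0,0.098,0],[0.028,-0.0025,0,0.098,0],[0.0,-0.0025,0,0.098,0],[0.0,-0.0025,0,0.098,0],[0.0,-0.0025,0,0.098,0],[0.0,-0.0025,0,0.098,0],[0.0,-0.0025,0,0.098,0]]]' 15
python3 - <<'E'
from h import *
go((.442,.027,.101))
im=grab_frame("wrist");cv2.imwrite("pics/w7.png",im)
E
```

```text
t: 8.33
eef_pos: [0.443, 0.0269, 0.1022]
ee_rot: [3.138, 0.005, -3.132]
force: [-2.5, -0.0, 5.0]
width: 0.0113
t 8.3333 pos [0.443  0.0269 0.1022] rpy [ 179.77    0.29 -179.45] F [-2.5 -0.   5. ] w 0.0113
(0.442, 0.027, 0.101) -> [0.001  0.0001 0.0012]
```

View pics/w7.png

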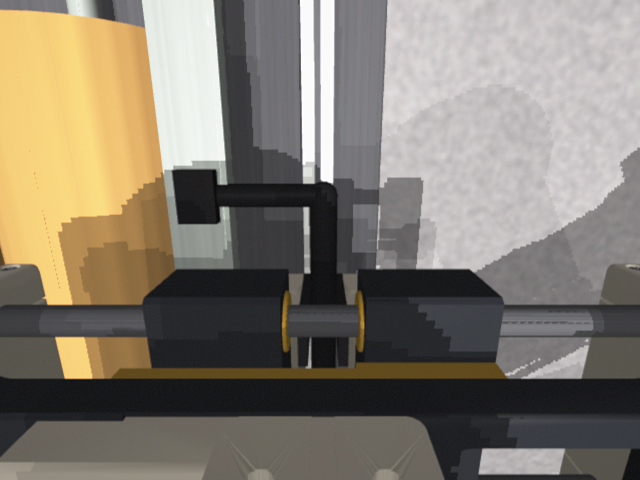

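Run:
```python
from h import *
s=arm.get_state();R=Ro.from_euler('xyz',s["ee_rot"]).as_matrix()
Rd=Ro.from_euler('z',.45,degrees=True).as_matrix()
for a in (1,3,6,9,12,15,18,21,24,27,30):
    t=np.radians(a); print(a,(R.T@Rd@[.194*(1-np.cos(t)),0,.194*np.sin(t)]).round(4))
```

```text
1 [-0.      0.     -0.0034]
3 [-0.0003  0.     -0.0102]
6 [-0.0012  0.0001 -0.0203]
9 [-0.0025  0.0001 -0.0303]
12 [-0.0044  0.0002 -0.0403]
15 [-0.0069  0.0002 -0.0502]
18 [-0.0098  0.0002 -0.0599]
21 [-0.0132  0.0003 -0.0695]
24 [-0.0172  0.0003 -0.0788]
27 [-0.0216  0.0003 -0.088 ]
30 [-0.0265  0.0003 -0.0969]
```

```bash
python3 -m handwheel '[[[0,0,0,0,0],[0,0,0,-0.0034,0],[0,-0.0003,0,-0.0102,0],[0,-0.0012,0,-0.02,0],[0,-0.0025,0,-0.03,0],[0,-0.0044,0,-0.04,0],[0,-0.007,0,-0.05,0],[0,-0.01,0,-0.06,0],[0,-0.013,0,-0.0695,0],[0,-0.017,0,-0.079,0],[0,-0.0215,0,-0.088,0],[0,-0.0265,0,-0.097,0],[0,-0.0265,0,-0.097,0]]]' 30
python3 - <<'E'
from h import *
go()
im=grab_frame("wrist");cv2.imwrite("pics/w8.png",im)
cv2.imwrite("pics/s8.png",grab_frame("scene"))
E
```

```text
t: 9.47
eef_pos: [0.4683, 0.027, 0.2007]
ee_rot: [3.137, 0.003, -3.132]
force: [-8.8, 5.0, 1.1]
width: 0.0107
t 9.4667 pos [0.4683 0.027  0.2007] rpy [ 1.7975e+02  1.6000e-01 -1.7946e+02] F [-8.8  5.   1.1] w 0.0107
```

View pics/w8.png

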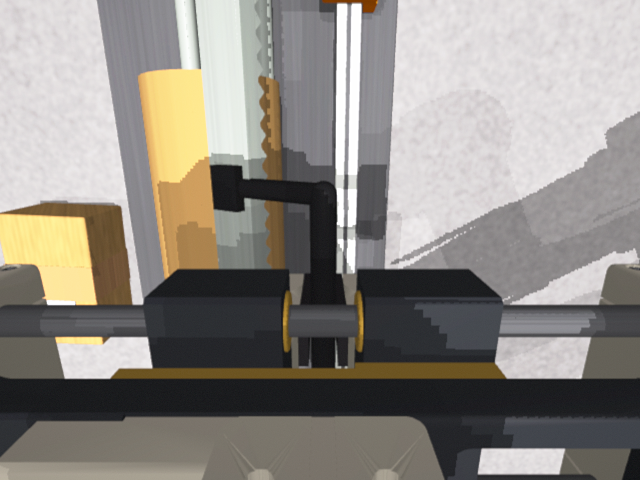

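View pics/s8.png

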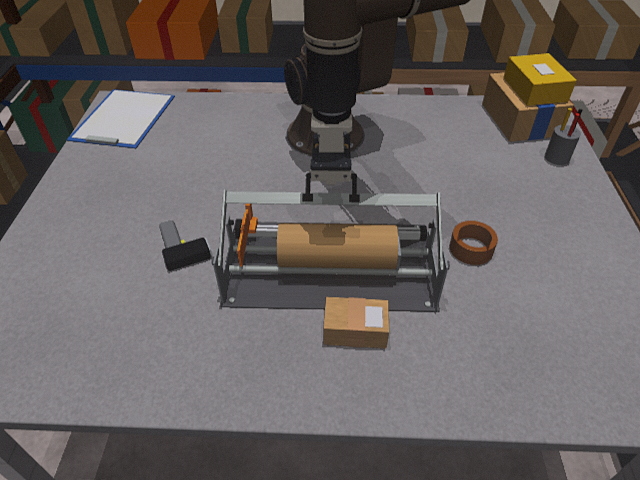

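Run:
```python
from h import *
s=arm.get_state();R=Ro.from_euler('xyz',s["ee_rot"]).as_matrix();print(s["force"].round(1),s["eef_pos"].round(4))
Rd=Ro.from_euler('z',.45,degrees=True).as_matrix();t0=np.radians(30.2)
for a in (33,36,39,42,45,48,51,54,57,59,60,61):
    t=np.radians(a); print(a,(R.T@Rd@[.194*(np.cos(t0)-np.cos(t)),0,.194*(np.sin(t)-np.sin(t0))]).round(4))
```

```text
[-7.2  5.2  1.4] [0.4676 0.0269 0.1996]
33 [-0.005   0.     -0.0081]
36 [-0.0108  0.0001 -0.0164]
39 [-0.017   0.0001 -0.0245]
42 [-0.0236  0.0001 -0.0322]
45 [-0.0306  0.0001 -0.0395]
48 [-0.038   0.0002 -0.0465]
51 [-0.0457  0.0002 -0.0531]
54 [-0.0538  0.0002 -0.0593]
57 [-0.0621  0.0002 -0.065 ]
59 [-0.0679  0.0002 -0.0686]
60 [-0.0708  0.0002 -0.0703]
61 [-0.0738  0.0002 -0.0719]
```

```bash
python3 -m handwheel '[[[0,-0.002,0,-0.004,0],[0,-0.005,0,-0.008,0],[0,-0.011,0,-0.0165,0],[0,-0.017,0,-0.0245,0],[0,-0.0235,0,-0.032,0],[0,-0.0305,0,-0.0395,0],[0,-0.038,0,-0.0465,0],[0,-0.0455,0,-0.053,0],[0,-0.054,0,-0.0595,0],[0,-0.062,0,-0.065,0],[0,-0.068,0,-0.0685,0],[0,-0.071,0,-0.0705,0],[0,-0.071,0,-0.0705,0],[0,-0.071,0,-0.0705,0]]]' 30
python3 - <<'E'
from h import *
import pickle
s=arm.get_state();pickle.dump(s,open("s9.pkl","wb"))
go()
cv2.imwrite("pics/w9.png",grab_frame("wrist"))
cv2.imwrite("pics/s9.png",grab_frame("scene"));cv2.imwrite("pics/t9.png",grab_frame("top"))
E
```

```text
t: 10.73
eef_pos: [0.5384, 0.0272, 0.2728]
ee_rot: [3.137, 0.003, -3.132]
force: [-9.8, 4.0, 12.0]
width: 0.0113
t 10.7333 pos [0.5384 0.0272 0.2728] rpy [ 1.7973e+02  1.4000e-01 -1.7945e+02] F [-9.8  4.  12. ] w 0.0113
```

View pics/w9.png

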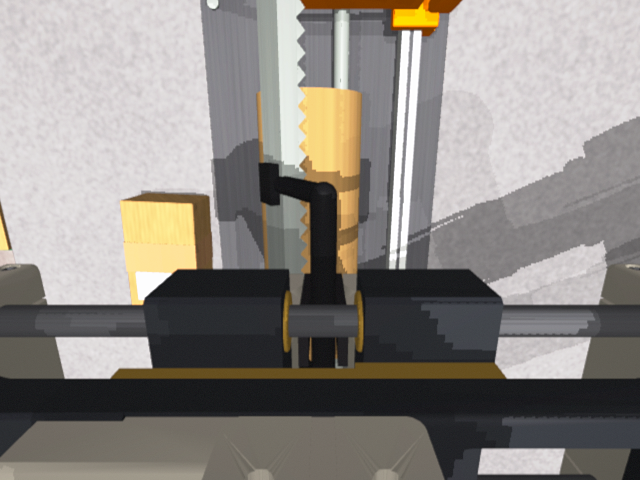

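View pics/s9.png

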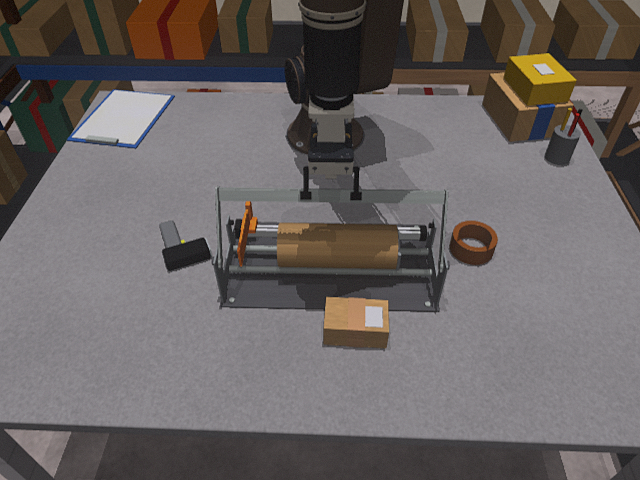

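View pics/t9.png

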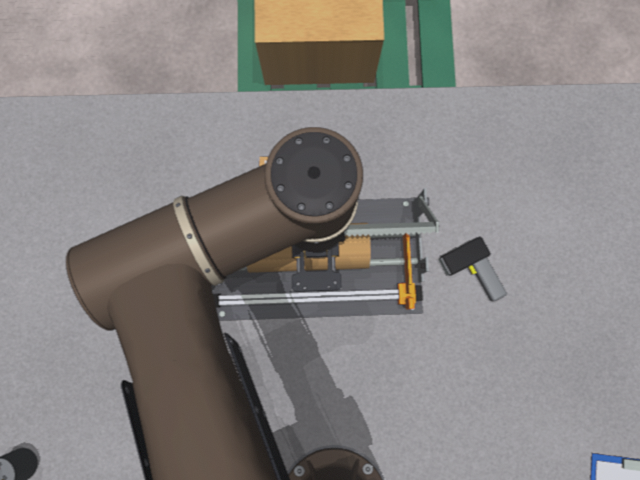

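The bar is up with the roll and guide in place, and the bystanders look unmoved. I'll check the bar angle from the bow's leg: ray to the leg's plane in w7 (down), w8 and w9.

Run:
```python
import cv2,numpy as np
v=[cv2.resize(cv2.imread(f"pics/w{i}.png")[150:250,160:350],None,fx=4,fy=4,interpolation=cv2.INTER_CUBIC) for i in (7,9)]
cv2.imwrite("pics/w79.png",cv2.resize(np.vstack(v),(570,600)))
a=cv2.imread("pics/s9.png")[175:255,200:460];cv2.imwrite("pics/s9z.png",cv2.resize(a,None,fx=3,fy=3,interpolation=cv2.INTER_CUBIC))
```

```text
(no output)
```

View pics/w79.png

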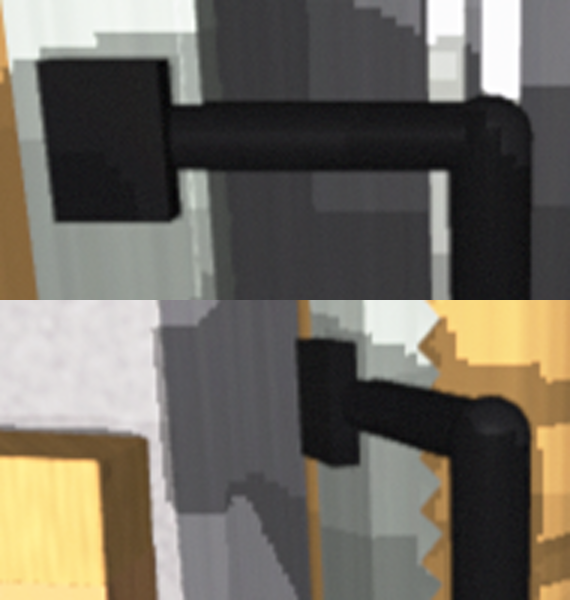

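View pics/s9z.png

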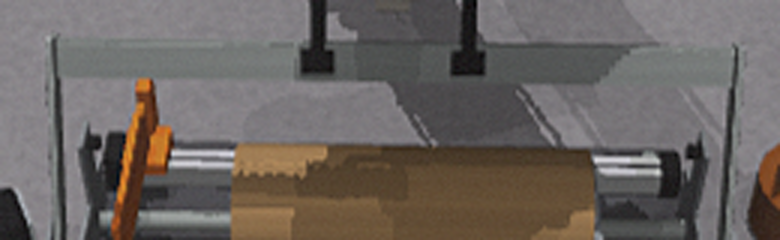

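Run:
```python
from h import *;import pickle
def ony(C,p,y):
    K,R,t=C; d=R.T@np.linalg.inv(K)@np.array([p[0],p[1],1.]); o=-R.T@t
    return o+d*(y-o[1])/d[1]
s9=pickle.load(open("s9.pkl","rb")); s7=dict(ee_rot=np.radians([179.77,.29,-179.45]),eef_pos=np.array([.443,.0269,.1022]))
for s,c,j in ((s7,(323.3,195),(219.3,195.3)),(s9,(323.3,195.7),(280.7,185.3))):
    W=cam("wrist",s)
    y=onplane(W,c,s["eef_pos"][2]+.013)[1]
    a=ony(W,c,y);b=ony(W,j,y);d=b-a
    print("y",y.round(4),a.round(4),b.round(4),"len",np.linalg.norm(d).round(4),"deg",np.degrees(np.arctan2(-d[2],d[0])).round(1))
# top/scene triangulated arm tips at right end; blade bottom edge etc.
S=cam("scene")
for p in ((200+55/3,175+37/3),(200+738/3,175+46/3)):
    for y in (-.2,.255):
        X=ony(S,p,y)
    for y in [(-.2 if p[0]<300 else .255)]:
        # ray vs circle about hinge
        K,R,t=S;d=R.T@np.linalg.inv(K)@np.array([*p,1.]);o=-R.T@t
        for k in np.linspace(.9,1.6,8): pass
        from scipy.optimize import brentq
        ks=np.linspace(.8,2,400);P=o+ks[:,None]*d;r=np.hypot(P[:,0]-.6365,P[:,2]-.115);i=r.argmin()
        print("min dist of ray to axis",r[i].round(4),"deg",np.degrees(np.arctan2(P[i,2]-.115,.6365-P[i,0])).round(1),P[i].round(3))
print(arm.get_state()["force"].round(1),arm.get_state()["eef_pos"].round(4))
```

```text
y -0.0214 [ 0.4434 -0.0214  0.1152] [ 0.4862 -0.0214  0.1189] len 0.043 deg -4.9
y -0.0208 [ 0.5388 -0.0208  0.2858] [ 0.5608 -0.0208  0.2525] len 0.04 deg 56.6
min dist of ray to axis 0.151 deg 50.1 [ 0.54  -0.204  0.231]
min dist of ray to axis 0.1545 deg 50.0 [0.537 0.262 0.233]
[-9.2  5.5 11.7] [0.5382 0.0272 0.2727]
```

```bash
python3 -m handwheel '[[[0,0.0005,0,-0.001,0],[0,0.0005,0,-0.001,0],[0,0.0005,0,-0.001,0],[0,0.0005,0,-0.001,0],[0,0.0005,0,-0.001,0],[0,0.0005,0,-0.001,0]]]' 30
python3 -m handwheel '[[[0,0,0,0,0],[0,0,0,0,0],[0,0,0,0,0],[0,0,0,0,0]]]' 30
```

```text
t: 11.38
eef_pos: [0.5381, 0.0272, 0.273]
ee_rot: [3.137, 0.002, -3.132]
force: [6.1, 0.5, -12.9]
width: 0.0111
t: 11.72
eef_pos: [0.5381, 0.0272, 0.273]
ee_rot: [3.137, 0.002, -3.132]
force: [2.9, 0.9, -9.4]
width: 0.0106
```

```bash
python3 -m handwheel '[[[0,0,0,0,0],[0,0,0,0,0],[0,0,0,0,0],[0,0,0,0,0],[0,0,0,0,0],[0,0,0,0,0],[0,0,0,0,0],[0,0,0,0,0],[0,0,0,0,0],[0,0,0,0,0],[0,0,0,0,0],[0,0,0,0,0]]]' 30
python3 - <<'E'
from h import *
go()
im=grab_frame("top");cv2.imwrite("pics/t10.png",cv2.resize(im[150:340,190:520],None,fx=2.4,fy=2.4,interpolation=cv2.INTER_CUBIC))
w=grab_frame("scene");o=cv2.imread("pics/scene0.png");d=cv2.absdiff(w,o).max(2)
for n,(x0,y0,x1,y1) in dict(tape=(448,218,500,268),scanner=(155,218,212,272),carton=(322,295,392,350)).items(): print(n,(d[y0:y1,x0:x1]>60).mean().round(3))
E
```

```text
t: 12.72
eef_pos: [0.5381, 0.0272, 0.273]
ee_rot: [3.137, 0.002, -3.132]
force: [3.1, 0.7, -7.7]
width: 0.011
t 12.7167 pos [0.5381 0.0272 0.273 ] rpy [ 1.7974e+02  1.1000e-01 -1.7946e+02] F [ 3.1  0.7 -7.7] w 0.011
tape 0.0
scanner 0.0
carton 0.0
```

View pics/t10.png

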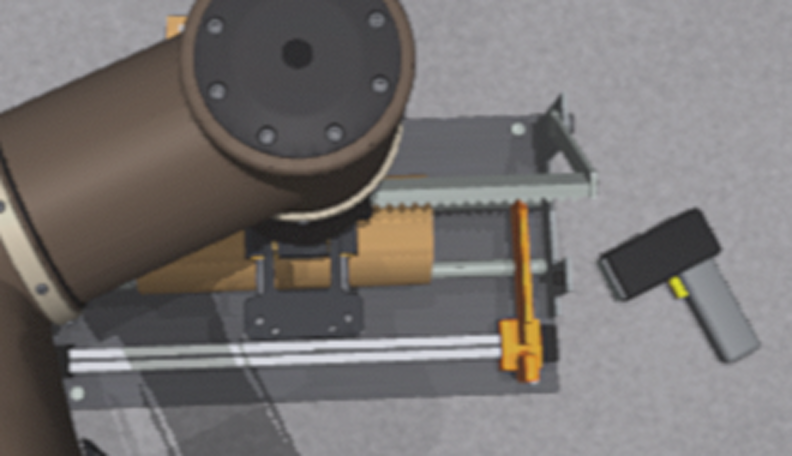

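The top view shows the carriage (edge ~543) flush against the black stop, the roll in its cradle and the bar raised. The hold is steady, so I'm handing in.

```bash
python3 -c "
from station import arm
print(arm.job_done()); s=arm.get_state(); print(s['t'],s['eef_pos'],s['width'])"
```

```text
the job is handed in; nothing more can be done
None
the job is handed in; nothing more can be done
```

I slid the orange guide out by its tab, about 54 mm, until it met the black end stop. I then gripped the bow handle and swung the tear bar up to about 60°. The job was handed in at about 12.8 s, with the gripper still holding the bar at a 30 N grip setting.

**Guide:** at the stop the force rose to 35 N with no further movement. The wrist and top views both show the carriage flush against the stop after release.

**Bar angle:** the figures do not agree exactly, but they centre on 60°.
- Gripper travel gives 59.4° from the x displacement and 61.6° from z.
- The picture of the bow's leg reads 56.6°, but the same method read -4.9° with the bar down, so about 61.5° relative to rest.
- A rough scene-camera ray to the bar's arm tips read about 50°. I set this aside because that method finds the ray's closest point to the hinge rather than a true angle.

**Hold:** the pose did not change over 1 s before handing in. A mild sideways load of about 8 N remains along the bar towards the hinge.

**Surroundings:** the tape, scanner and carton show no change in the scene picture, and the roll still lies in its cradle.

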